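# Clamp a wood block in a sprung hold-down and keep it clamped

### The arm

A 7-joint arm with a two-finger parallel gripper is mounted at the origin on a cart in front of the work surface, level with it; the furniture and walls round the work are solid. World frame = base frame: x ahead of the robot, y to its left, z up, the work surface at z = 0. Lengths are in m, angles in degrees, forces in N, time in s.
With the tool pointing down it reaches from about 0.425 to 0.875 m from the base axis. Payload 4.7 kg.
Tool frame: the origin (TCP) lies between the finger pads; the fingertips stand 8 mm ahead of it and the grasp point (between the pads) lies 11 mm behind it (env.tip_extent is the distance from the TCP to the fingertips, in m); z points along the fingers, y is the line along which they close (so a half turn about z gives the same grasp; the last joint's range is limited). The gripper opens to 87 mm and grips with 3 to 60 N. Pads are 19 mm wide; open, the fingers measure 117 mm over their backs; the gripper's body (75 mm by 190 mm) begins 51 mm behind the grasp point.
Start: joints at [-65.369, 18.392, -4.016, 83.108, 1.295, 78.541, -3.26], TCP at [0.263, 0.595, 0.231] pointing down, gripper open.
Joint ranges: [-163.93, 163.93], [-17.29, 119.83], [-79.2, 71.16], [3.27, 140.29], [-89.18, 269.18], [5.43, 117.66], [-154.24, 154.24]. Speed limits (degrees/s): [147.25, 147.25, 180, 180, 180, 180, 180].

### API

Orientations are given as [roll, pitch, yaw] about the fixed x, y, z axes, in that order (R = Rz(yaw) Ry(pitch) Rx(roll)).
In Python, from cell import sensors, vision, workorder, env gives the robot as it stands.
- The arm moves only by the tool drive_tool, never from a script. Its argument "moves" is a list of rows, each an object of numbers: "x", "y", "z": the shift along the tool's x, y, z in mm; "rx", "ry", "rz": the turn, a rotation vector about the tool's x, y, z in rad; "fingers": the closure, from -1 (fully open) to 1 (shut). In form: [{"x": .., "y": .., "z": .., "rx": .., "ry": .., "rz": .., "fingers": ..}, ...]. A call has 1 to 20 rows; each row is the pose to reach, as a shift and turn from the pose commanded when the call began, along the tool's axes at that moment; what a row does not reach only later rows make up. A row lasts 1/8 s, in which the tool goes at most 62.5 mm and 10.7 degrees, less where a joint would pass 70% of its speed; a pose out of reach is approached as far as the arm can. A call with a gripper value outside its range is refused whole. The fingers move at their own pace and stop on an object; "force" is the grip in N (left out, the last holds). Time passes only in rows, so rows that repeat a pose let the fingers close. It gives the time, the measured TCP pose, the force, the opening and the grip force at its end, in the units of the state.
- sensors.get_obs(): the state, without advancing time (a new reading comes with each control period).
- vision.read_camera(name): name is "side" or "top"; returns a dict with "image" (384x512x3 uint8, red, green, blue), "fx", "fy", "cx", "cy" (pixels), "k1" (the pictures are not rectified: a ray, as slopes to the right and down, at radius r is drawn at 1 + k1 r^2 times it, then the intrinsics apply), "R" (3x3) and "t" (3): a world point X has camera coordinates R X + t. Camera axes: x right, y down, z forward; pixel columns grow to the right and rows downward; lengths in m; the calibration is good to about 2 mm. A picture is of the moment at which its call begins. There is no depth.
- workorder.sign_off(): hands the job in; it is judged then, once.
The state is a dict: "time_s": time; "qpos": joint angles; "joint_velocities": joint speeds; "effort": joint torques, N m; "tool_pos": TCP position; "tool_rot": TCP orientation; "force": force on the tool from outside, world axes, zero at the start; "wrist_torque": the same for the moment, N m; "grip_width": finger opening in m; "grasp_force": force on a finger pad.
Only numpy, scipy, OpenCV 4.12 (cv2) and the standard library are available. Lean on these libraries where they do the work, as an engineer would, in place of code of your own. Each camera call takes 0.05 s, during which the arm holds its last target. There are 200 camera calls.

### The job

Lay the long square wood block along the middle of the fixture's narrow raised rail, with one end far enough in for the whole raised foot to land on it but clear of the column, and let go of it. Then push the sprung handle down 35 mm, so that its disc stands between the two gauge pins and the foot grips the block, and keep it there: the program finishes while still holding the handle down. Leave the other things on the bench where they are.

Things in the scene. Friction and masses are not known exactly. Their poses are not given: they have to be found in the camera images.
- long_block: the large plain wood block, 45 x 120 x 45 mm (x, y, z), 0.11 to 0.21 kg, loose on the bench at any yaw within about 1.2 rad of the y direction; origin at the centre of its underside, y along its length; the same either way round
- fixture: grey hold-down fixture, fixed on 3 mm rubber feet; origin under the centre of its base plate (84 x 215 x 10 mm; x, y, z), y along its rail, away from the column. Rail 24 mm wide at x = 0, y = -60 to 85 mm, top at z = 35 mm. Column 34 mm wide, 191 mm high at y = -99 to -83 mm; its arm and guide bush (radius 15 mm) hang over the rail at z = 122 to 148 mm, as far as y = -17 mm.
- gauge_mid (a point): point on the plunger axis (fixture x = 0, y = -32 mm) midway between the two gauge pins, fixture z = 168 mm. The pins are 6 mm thick, at z = 158 and 178 mm, and stick out of the column toward +y as far as y = -55 mm
- block_seat (a point): where the centre of the block's underside belongs: on top of the rail, 10 mm to +y of the fixture's origin; axes as the fixture's, block length along y. There the block's end is 33 mm from the column and its top 17 mm below the raised foot: hold the block by its +y half and slide it in from the rail's +y end, it cannot be lowered past the foot
- handle_travel (a joint): handle travel in m: 0 up (rest), grows as it is pushed straight down, stop at 0.050; springs back if let go. Return spring 3 N plus 120 N/m; from about 0.017, where the foot meets the block, a second spring adds 2 N plus 350 N/m: 0.035 takes about 15 N. Its pointer disc (radius 20 mm, 4 mm thick, centre at fixture z = 203 mm at rest) stands midway between the pins at 0.035
- handle: the sprung handle: a steel stem with the pointer disc and, on top, a black palm knob of radius 17 mm, 24 mm high, with a flat top of radius about 14 mm; origin at the centre of the disc, 30 mm below the knob's top
- knob_top (a point): centre of the knob's flat top, on the plunger axis, at fixture z = 233 mm when the handle is up; push here, straight down
- hold_foot: round rubber-faced foot under the handle, radius 11 mm; origin at the centre of its underside, at fixture z = 97 mm at rest; it goes down with the handle until it meets the block, then gives on its spring
- offcut: bystander: small wood offcut 40 x 65 x 22 mm; origin at the centre of its underside
- tape_measure: bystander: tape measure 65 x 91 x 34 mm; origin at the centre of its underside
- screw_jar: bystander: clear jar with a lid, 69 mm wide, 84 mm high; origin at the centre of its underside

How it is judged:
By the outcome, as a careful person would: the job done as asked, in the order asked, and still so for the second after the job is handed in, while the arm keeps its last pose, push and grip.
It also fails if it takes over 58 s, if anything falls off the work surface, if the arm or the gripper's body presses on something with over 40 N, if the wrist force passes 120 N, or if a joint passes its speed limit or range.

## Working session

There is one attempt and no reset: what is moved stays moved. The work goes in short steps, Python scripts to look and compute and a tool call to move; the robot and the scene stay as the last step left them, time stands still between calls to the robot, and variables do not carry over. Pictures are saved under pics/ and viewed, at most 10 in all, crops included, and the job is handed in when it is done.

Besides the shell and the picture viewer there is one more tool, called after "Emit:" as a command line: name --argument value ..., lists and objects as JSON in quotes. drive_tool: Moves the arm, as the interface text tells. Its arguments: {"type":"object","properties":{"moves":{"type":"array"},"force":{"type":"number"}},"required":["moves"]}

```bash
mkdir -p pics; ls; python3 - <<'E'
from cell import sensors, vision, env
import cv2, json
print(sensors.get_obs()); print(env.tip_extent)
for n in ("top","side"):
    c=vision.read_camera(n); cv2.imwrite(f"pics/{n}0.png",cv2.resize(c["image"][:,:,::-1],(800,600),interpolation=cv2.INTER_CUBIC))
    print({k:(v.tolist() if hasattr(v,'tolist') else v) for k,v in c.items() if k!="image"})
E
```

```text
pics
{'time_s': 0.0, 'qpos': array([-65.36923238,  18.4389323 ,  -4.01611948,  83.17534188,
         1.29676236,  78.53898552,  -3.26050836]), 'joint_velocities': array([-0.09166458,  0.00185112, -0.0006443 ,  0.05790121,  0.01282565,
       -0.02198306, -0.03116508]), 'effort': array([ 4.36904766e-04, -4.91276944e+01, -4.03174460e-01, -3.12533247e+01,
       -6.36755023e-02,  4.33064613e-02,  1.74732422e-04]), 'tool_pos': array([0.26237725, 0.5941112 , 0.22945916]), 'tool_rot': array([-1.79892083e+02,  7.22441609e-03,  1.56179400e+02]), 'force': array([0.37764465, 0.20621446, 0.38150794]), 'wrist_torque': array([-0.0185813 ,  0.08831943,  0.00618518]), 'grasp_force': 0.0, 'grip_width': 0.0870939886472651}
0.008
{'fx': 434.73655475323864, 'fy': 434.73655475323864, 'cx': 253.61597654684056, 'cy': 194.80710234493546, 'k1': -0.09275440345642828, 'R': [[-0.0021363927980200996, -0.9999942728696974, -0.0026248911631262138], [-0.9868074867510501, 0.0025331356991385953, -0.161878248432598], [0.16188397054028766, 0.0022444267275721097, -0.9868072469488537]], 't': [-0.024784955345553233, 0.5719964736707552, 1.1820900992470895]}
{'fx': 464.49680367496535, 'fy': 464.49680367496535, 'cx': 254.9413087642734, 'cy': 194.58503230070107, 'k1': 0.05606637835691589, 'R': [[0.23669427874783228, -0.9714054884579634, -0.018633180130852883], [-0.6893588047456849, -0.15439398712768437, -0.7077760486611686], [0.6846606872952791, 0.18037148813646176, -0.7061910998729694]], 't': [-0.17440179744168444, 0.4938596764289918, 1.16338374648452]}
```

View pics/top0.png

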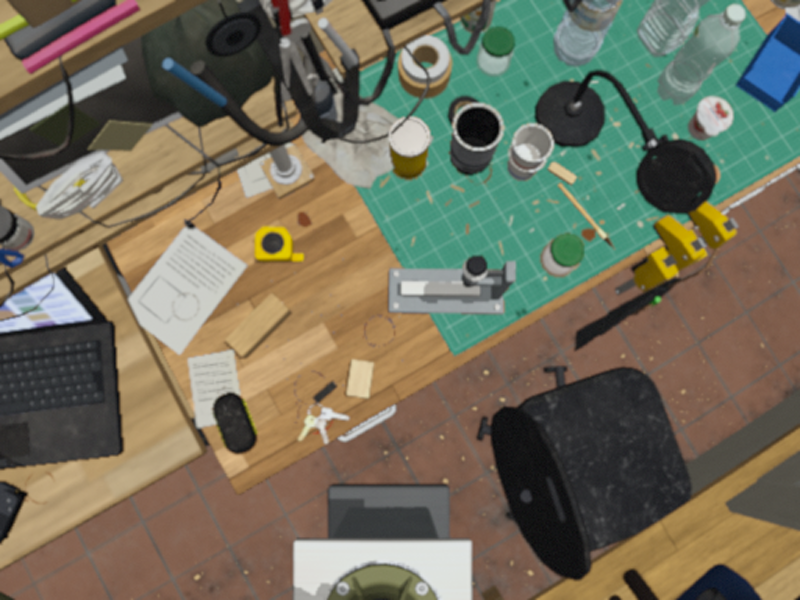

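View pics/side0.png

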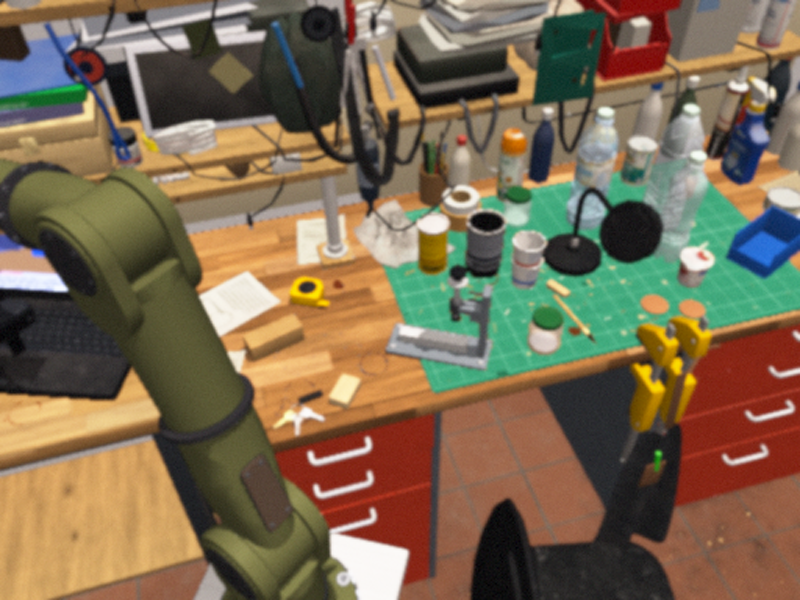

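```bash
cat > h.py <<'E'
import numpy as np, cv2
from cell import vision, sensors
def proj(c,X):
    P=np.atleast_2d(X)@np.array(c["R"]).T+c["t"]; s=P[:,:2]/P[:,2:]
    s=s*(1+c["k1"]*(s**2).sum(1,keepdims=True))
    return s*[c["fx"],c["fy"]]+[c["cx"],c["cy"]]
def crop(c,x0,y0,x1,y1,k):
    im=cv2.resize(c["image"][y0:y1,x0:x1,::-1],None,fx=k,fy=k,interpolation=cv2.INTER_CUBIC)
    return im
E
python3 - <<'E'
from h import *
T=vision.read_camera("top");S=vision.read_camera("side")
cv2.imwrite("pics/fixt.png",crop(T,240,160,340,205,8))
cv2.imwrite("pics/fixs.png",crop(S,240,165,325,239,8))
cv2.imwrite("pics/blk.png",np.hstack([crop(T,140,183,190,233,8),crop(S,150,193,200,243,8)]))
E
```

```text
(no output)
```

View pics/fixt.png

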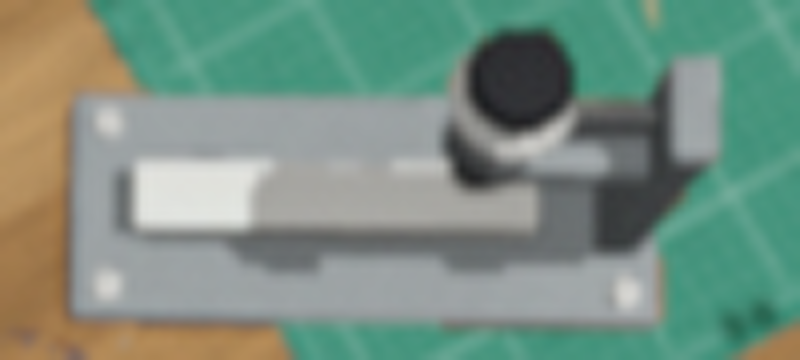

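View pics/fixs.png

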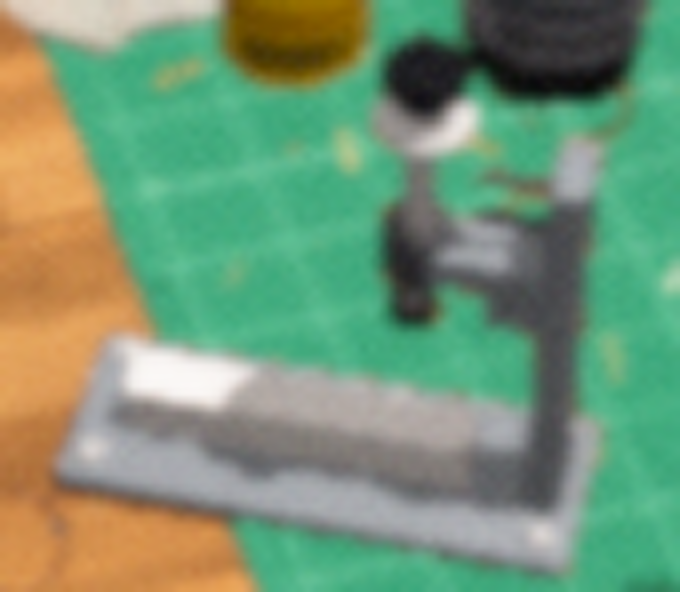

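View pics/blk.png

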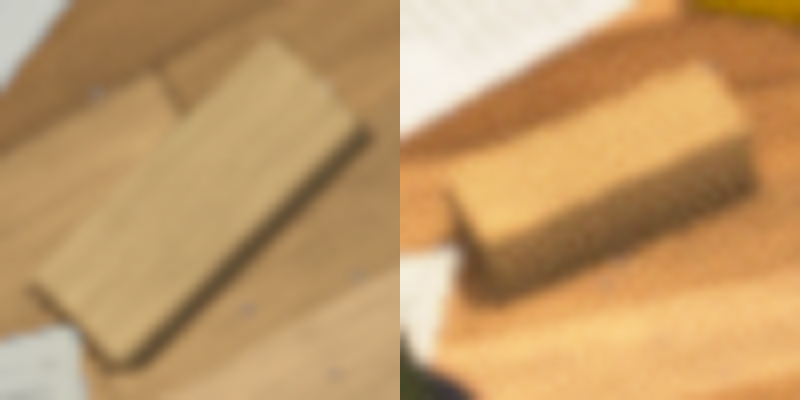

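```bash
cat > fit.py <<'E'
from h import *
from scipy.optimize import least_squares
T=vision.read_camera("top");S=vision.read_camera("side")
def raw(p,o,k=8): return (np.array(p,float)+.5)/k-.5+o
def fit(obj,ot,uvt,objs,os_,uvs,x0):
    def M(p,o):
        c,s=np.cos(p[3]),np.sin(p[3]); return np.array(o)/1000@np.array([[c,s,0],[-s,c,0],[0,0,1]])+p[:3]
    f=lambda p:np.r_[(proj(T,M(p,obj))-raw(uvt,ot)).ravel(),(proj(S,M(p,objs))-raw(uvs,os_)).ravel()]
    r=least_squares(f,x0,loss="soft_l1"); print(r.x.round(4),np.degrees(r.x[3]).round(2)); print(f(r.x).reshape(-1,2).round(1).tolist()); return r.x
h=13
ft=[[42,107.5,h],[-42,107.5,h],[-42,-107.5,h],[12,85,35],[-12,85,35],[-12,-60,35],[17,-83,191],[17,-99,191],[-17,-99,191],[-17,-83,191]]
ut=[[76,97],[70,318],[658,322],[135,158],[133,230],[537,232],[676,58],[722,58],[720,160],[672,162]]
fs=[[42,107.5,h],[-42,107.5,h],[-42,-107.5,h],[42,-107.5,h],[12,85,35],[-12,85,35],[-12,-60,35]]
us=[[112,340],[60,470],[567,558],[597,430],[125,350],[120,402],[478,455]]
fit(ft,[240,160],ut,fs,[240,165],us,[.55,-.1,0,0])
b=[[-22.5,60,45],[22.5,60,45],[22.5,-60,45],[-22.5,-60,45]]
bs=b
# top crop: left-bottom(120,362) left(37,280) top(268,38) right(360,125)
ub=[[120,362],[37,280],[268,38],[360,125]]
us=[[495-400,242],[452-400,185],[700-400,62],[748-400,128]]
fit(b,[140,183],ub,bs,[150,193],us,[.5,.2,0,-.8])
for p in ([.263,.595,.231],): print(proj(T,p),proj(S,p))
E
python3 fit.py
```

```text
[ 6.045e-01 -1.194e-01  1.000e-04 -1.470e-02] -0.84
[[-0.1, -0.6], [0.2, 0.1], [0.8, 0.4], [0.1, 0.4], [0.3, -0.4], [0.4, -0.0], [-0.6, -0.4], [-0.1, -0.3], [0.4, 0.2], [0.1, -0.1], [-1.3, -0.9], [-1.2, 0.7], [-0.2, 1.5], [0.3, -1.2], [1.2, 0.8], [0.0, -0.6], [-1.6, 0.5]]
[5.365e-01 2.261e-01 4.000e-04 8.183e-01] 46.89
[[0.6, 0.5], [-0.2, -0.1], [0.6, -0.5], [0.3, -0.7], [-1.2, 0.9], [-1.7, -0.5], [-0.0, 0.2], [0.2, -0.1]]
[[ -5.22351588 310.09772125]] [[  0.31908242 215.55696554]]
```

```bash
cat >> h.py <<'E'
from scipy.spatial.transform import Rotation as Ro
def go(p,yaw):
    o=sensors.get_obs(); R=Ro.from_euler("xyz",o["tool_rot"],degrees=True); G=Ro.from_euler("xyz",[180,0,yaw],degrees=True)
    print("shift mm",(R.inv().apply(np.array(p)-o["tool_pos"])*1e3).round(1),"rot",(R.inv()*G).as_rotvec().round(4),"t",o["time_s"],"pos",o["tool_pos"].round(4),o["tool_rot"].round(2),"F",o["force"].round(2),"q",o["qpos"].round(0))
E
python3 -c "
from h import *
go([.5088,.2521,.15],136.9)"
```

```text
shift mm [-363.6 -213.7   80.4] rot [-6.000e-04  2.000e-04  3.365e-01] t 0.3 pos [0.2625 0.5945 0.2302] [-179.97    0.    156.18] F [-0.35 -0.6   0.33] q [-65.  18.  -4.  83.   1.  79.  -3.]
```

Emit:
drive_tool --moves '[{"x": -30,"y": -18,"z": 0,"rz": 0.03,"fingers": -1},{"x": -80,"y": -47,"z": 0,"rz": 0.08,"fingers": -1},{"x": -130,"y": -77,"z": 0,"rz": 0.12,"fingers": -1},{"x": -180,"y": -106,"z": 10,"rz": 0.17,"fingers": -1},{"x": -230,"y": -135,"z": 25,"rz": 0.21,"fingers": -1},{"x": -280,"y": -165,"z": 45,"rz": 0.26,"fingers": -1},{"x": -325,"y": -191,"z": 65,"rz": 0.3,"fingers": -1},{"x": -350,"y": -206,"z": 76,"rz": 0.325,"fingers": -1},{"x": -363.6,"y": -213.7,"z": 80,"rz": 0.3365,"fingers": -1},{"x": -363.6,"y": -213.7,"z": 80,"rz": 0.3365,"fingers": -1},{"x": -363.6,"y": -213.7,"z": 80,"rz": 0.3365,"fingers": -1}]'

```text
invalid input at $.moves[0]: expected keys x, y, z, rx, ry, rz, fingers
```

```bash
python3 -c "
from h import *
go([.5088,.2521,.016],136.9)
T=vision.read_camera('top');S=vision.read_camera('side')
cv2.imwrite('pics/pre.png',np.hstack([crop(T,120,160,220,260,4),crop(S,120,150,220,250,4)]))"
```

```text
shift mm [-363.6 -213.6  214.4] rot [-6.000e-04  2.000e-04  3.365e-01] t 0.3 pos [0.2625 0.5945 0.2302] [-179.97    0.    156.18] F [-0.35 -0.6   0.33] q [-65.  18.  -4.  83.   1.  79.  -3.]
```

View pics/pre.png

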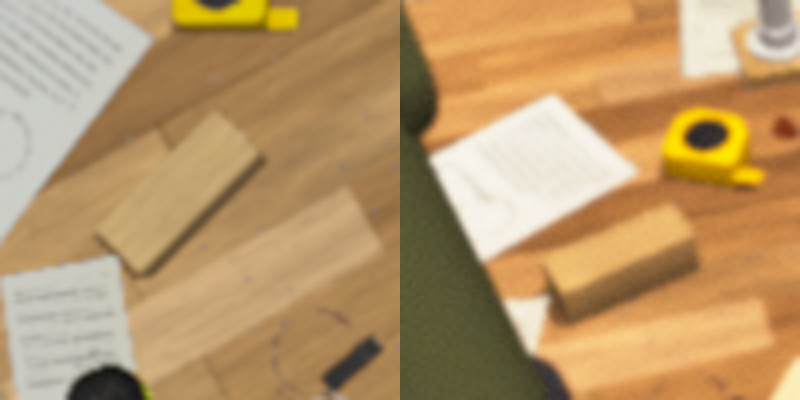

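The move was refused because every row needs all of its keys. The picture shows the scene unchanged: the block is at about (180,195) in the left crop.

Emit:
drive_tool --moves '[{"x": -30,"y": -18,"z": 0,"rx": 0,"ry": 0,"rz": 0.03,"fingers": -1},{"x": -80,"y": -47,"z": 0,"rx": 0,"ry": 0,"rz": 0.08,"fingers": -1},{"x": -130,"y": -77,"z": 0,"rx": 0,"ry": 0,"rz": 0.12,"fingers": -1},{"x": -180,"y": -106,"z": 10,"rx": 0,"ry": 0,"rz": 0.17,"fingers": -1},{"x": -230,"y": -135,"z": 25,"rx": 0,"ry": 0,"rz": 0.21,"fingers": -1},{"x": -280,"y": -165,"z": 45,"rx": 0,"ry": 0,"rz": 0.26,"fingers": -1},{"x": -325,"y": -191,"z": 65,"rx": 0,"ry": 0,"rz": 0.3,"fingers": -1},{"x": -350,"y": -206,"z": 76,"rx": 0,"ry": 0,"rz": 0.325,"fingers": -1},{"x": -363.6,"y": -213.7,"z": 80,"rx": 0,"ry": 0,"rz": 0.3365,"fingers": -1},{"x": -363.6,"y": -213.7,"z": 80,"rx": 0,"ry": 0,"rz": 0.3365,"fingers": -1},{"x": -363.6,"y": -213.7,"z": 80,"rx": 0,"ry": 0,"rz": 0.3365,"fingers": -1}]'

```text
time_s: 1.78
tool_pos: [0.5081, 0.2548, 0.1512]
tool_rot: [179.9, -0.0, 137.1]
force: [0.7, 0.1, 0.8]
grip_width: 0.087
grasp_force: 0.0
```

```bash
python3 -c "
from h import *
go([.5088,.2521,.016],136.9)
T=vision.read_camera('top');S=vision.read_camera('side')
cv2.imwrite('pics/pre2.png',np.hstack([crop(T,120,160,220,260,4),crop(S,120,150,220,250,4)]))"
```

```text
shift mm [ -2.4  -1.7 135.2] rot [ 0.0014 -0.0008  0.0034] t 1.775 pos [0.5081 0.2548 0.1512] [ 1.7992e+02 -5.0000e-02  1.3709e+02] F [0.73 0.12 0.78] q [-40.  11.  12. 101.  -3.  67.  20.]
```

View pics/pre2.png

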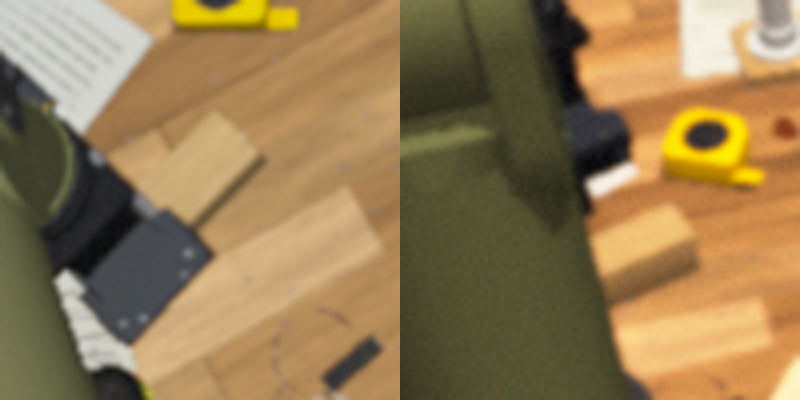

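Emit:
drive_tool --moves '[{"x": 0,"y": 0,"z": 30,"rx": 0,"ry": 0,"rz": 0,"fingers": -1},{"x": 0,"y": 0,"z": 70,"rx": 0,"ry": 0,"rz": 0,"fingers": -1},{"x": 0,"y": 0,"z": 105,"rx": 0,"ry": 0,"rz": 0,"fingers": -1},{"x": 0,"y": 0,"z": 125,"rx": 0,"ry": 0,"rz": 0,"fingers": -1},{"x": 0,"y": 0,"z": 133,"rx": 0,"ry": 0,"rz": 0,"fingers": -1},{"x": 0,"y": 0,"z": 133,"rx": 0,"ry": 0,"rz": 0,"fingers": -1},{"x": 0,"y": 0,"z": 133,"rx": 0,"ry": 0,"rz": 0,"fingers": -1}]'

```text
time_s: 2.75
tool_pos: [0.5097, 0.253, 0.0188]
tool_rot: [179.9, 0.0, 136.9]
force: [0.6, 0.2, 0.4]
grip_width: 0.0873
grasp_force: 0.0
```

```bash
python3 -c "
from h import *
go([.5088,.2521,.016],136.9)"
```

```text
shift mm [ 0.  -1.2  2.8] rot [0.0022 0.0005 0.0003] t 2.75 pos [0.5097 0.253  0.0188] [1.7988e+02 3.0000e-02 1.3692e+02] F [0.59 0.23 0.44] q [-39.  20.  12. 108.  -5.  53.  22.]
```

Emit:
drive_tool --moves '[{"x": 0,"y": -1,"z": 2,"rx": 0,"ry": 0,"rz": 0,"fingers": -1},{"x": 0,"y": -1,"z": 2,"rx": 0,"ry": 0,"rz": 0,"fingers": 1},{"x": 0,"y": -1,"z": 2,"rx": 0,"ry": 0,"rz": 0,"fingers": 1},{"x": 0,"y": -1,"z": 2,"rx": 0,"ry": 0,"rz": 0,"fingers": 1},{"x": 0,"y": -1,"z": 2,"rx": 0,"ry": 0,"rz": 0,"fingers": 1},{"x": 0,"y": -1,"z": 2,"rx": 0,"ry": 0,"rz": 0,"fingers": 1},{"x": 0,"y": -1,"z": 2,"rx": 0,"ry": 0,"rz": 0,"fingers": 1},{"x": 0,"y": -1,"z": 2,"rx": 0,"ry": 0,"rz": 0,"fingers": 1}]' --force 40

```text
time_s: 3.75
tool_pos: [0.5083, 0.2516, 0.0156]
tool_rot: [180.0, -0.0, 136.9]
force: [-0.0, 0.5, -0.2]
grip_width: 0.0443
grasp_force: 40.0
```

```bash
python3 -c "
from h import *
go([.5088,.2521,.016],136.9)
a=np.radians(-.84);u=np.array([-np.sin(a),np.cos(a)]);f=np.array([.6045,-.1194])
for d in (150,48): print(f+u*d/1e3)
print('knob',f-.032*u)
go([.607,.03,.075],89.2)"
```

```text
shift mm [-0.1  0.7 -0.4] rot [ 0.0002 -0.     -0.    ] t 3.75 pos [0.5083 0.2516 0.0156] [179.99  -0.   136.9 ] F [-0.01  0.49 -0.22] q [-39.  20.  12. 108.  -5.  52.  22.]
[0.60669904 0.03058388]
[ 0.60520369 -0.07140516]
knob [ 0.60403087 -0.15139656]
shift mm [-223.5  -94.3  -59.4] rot [ 2.000e-04 -1.000e-04  8.325e-01] t 3.75 pos [0.5083 0.2516 0.0156] [179.99  -0.   136.9 ] F [-0.01  0.49 -0.22] q [-39.  20.  12. 108.  -5.  52.  22.]
```

Emit:
drive_tool --moves '[{"x": 0,"y": 0,"z": -15,"rx": 0,"ry": 0,"rz": 0,"fingers": 1},{"x": 0,"y": 0,"z": -40,"rx": 0,"ry": 0,"rz": 0,"fingers": 1},{"x": -15,"y": -6,"z": -58,"rx": 0,"ry": 0,"rz": 0.04,"fingers": 1},{"x": -45,"y": -19,"z": -62,"rx": 0,"ry": 0,"rz": 0.15,"fingers": 1},{"x": -80,"y": -34,"z": -62,"rx": 0,"ry": 0,"rz": 0.29,"fingers": 1},{"x": -120,"y": -51,"z": -62,"rx": 0,"ry": 0,"rz": 0.44,"fingers": 1},{"x": -160,"y": -68,"z": -62,"rx": 0,"ry": 0,"rz": 0.59,"fingers": 1},{"x": -193,"y": -81,"z": -62,"rx": 0,"ry": 0,"rz": 0.72,"fingers": 1},{"x": -214,"y": -90,"z": -62,"rx": 0,"ry": 0,"rz": 0.8,"fingers": 1},{"x": -223.5,"y": -94.3,"z": -60,"rx": 0,"ry": 0,"rz": 0.8325,"fingers": 1},{"x": -223.5,"y": -94.3,"z": -60,"rx": 0,"ry": 0,"rz": 0.8325,"fingers": 1},{"x": -223.5,"y": -94.3,"z": -60,"rx": 0,"ry": 0,"rz": 0.8325,"fingers": 1},{"x": -223.5,"y": -94.3,"z": -60,"rx": 0,"ry": 0,"rz": 0.8325,"fingers": 1}]'

```text
time_s: 5.38
tool_pos: [0.6066, 0.0316, 0.0755]
tool_rot: [-180.0, -0.0, 89.3]
force: [-0.1, 0.7, -1.1]
grip_width: 0.0445
grasp_force: 40.0
```

```bash
python3 -c "
from h import *
go([.6067,.0306,.057],89.16)
T=vision.read_camera('top');S=vision.read_camera('side')
cv2.imwrite('pics/car.png',np.hstack([crop(T,225,145,325,225,4),crop(S,215,150,315,230,4)]))
"
```

```text
shift mm [-1.   0.1 18.5] rot [-0.0003 -0.0008  0.0031] t 5.375 pos [0.6066 0.0316 0.0755] [-1.7998e+02 -5.0000e-02  8.9340e+01] F [-0.07  0.69 -1.14] q [-27.  21.  26. 100. -10.  61.   2.]
```

View pics/car.png

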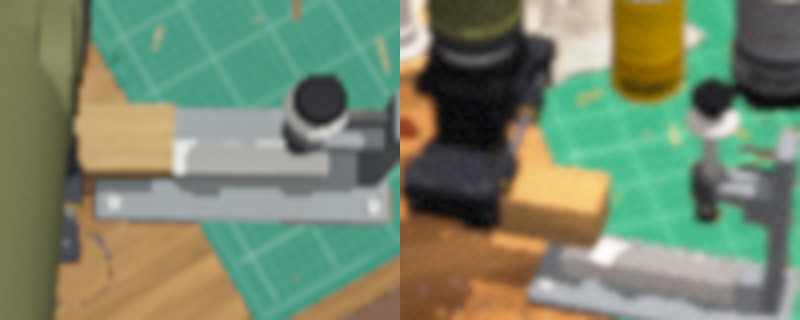

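```bash
python3 -c "
from h import *
T=vision.read_camera('top')
a=np.radians(-.7);u=np.array([-np.sin(a),np.cos(a)]);n=np.array([np.cos(a),np.sin(a)]);p=np.array([.6066,.0316])
P=[np.r_[p-.098*u+s*.0225*n,.105] for s in (1,-1)]
print((proj(T,P)-[225,145]+.5)*4-.5)
go([.6067,.0306,.057],89.16)
a=np.radians(-.84);u=np.array([-np.sin(a),np.cos(a)]);f=np.array([.6045,-.1194])
go([*(f+u*.048),.056],89.16)
"
```

```text
[[175.2803843  105.28758321]
 [174.99127272 170.50764834]]
shift mm [-0.2 -0.1 18.6] rot [ 0.0001 -0.0004  0.0019] t 5.525 pos [0.6068 0.0307 0.0756] [ 1.800e+02 -2.000e-02  8.927e+01] F [-0.23 -0.67 -0.34] q [-27.  21.  26. 100. -10.  61.   2.]
shift mm [-102.2   -0.3   19.6] rot [ 0.0001 -0.0004  0.0019] t 5.525 pos [0.6068 0.0307 0.0756] [ 1.800e+02 -2.000e-02  8.927e+01] F [-0.23 -0.67 -0.34] q [-27.  21.  26. 100. -10.  61.   2.]
```

Emit:
drive_tool --moves '[{"x": 0,"y": 0,"z": 10,"rx": 0,"ry": 0,"rz": 0.002,"fingers": 1},{"x": 0,"y": 0,"z": 19.5,"rx": 0,"ry": 0,"rz": 0.002,"fingers": 1},{"x": 0,"y": 0,"z": 19.5,"rx": 0,"ry": 0,"rz": 0.002,"fingers": 1},{"x": -10,"y": 0,"z": 19.5,"rx": 0,"ry": 0,"rz": 0.002,"fingers": 1},{"x": -25,"y": 0,"z": 19.5,"rx": 0,"ry": 0,"rz": 0.002,"fingers": 1},{"x": -40,"y": 0,"z": 19.5,"rx": 0,"ry": 0,"rz": 0.002,"fingers": 1},{"x": -55,"y": 0,"z": 19.5,"rx": 0,"ry": 0,"rz": 0.002,"fingers": 1},{"x": -70,"y": 0,"z": 19.5,"rx": 0,"ry": 0,"rz": 0.002,"fingers": 1},{"x": -85,"y": 0,"z": 19.5,"rx": 0,"ry": 0,"rz": 0.002,"fingers": 1},{"x": -96,"y": 0,"z": 19.5,"rx": 0,"ry": 0,"rz": 0.002,"fingers": 1},{"x": -102,"y": 0,"z": 19.5,"rx": 0,"ry": 0,"rz": 0.002,"fingers": 1},{"x": -102,"y": 0,"z": 19.5,"rx": 0,"ry": 0,"rz": 0.002,"fingers": 1},{"x": -102,"y": 0,"z": 19.5,"rx": 0,"ry": 0,"rz": 0.002,"fingers": 1}]'

```text
time_s: 7.15
tool_pos: [0.6056, -0.0711, 0.056]
tool_rot: [-180.0, -0.0, 89.1]
force: [-0.0, -0.3, -1.4]
grip_width: 0.0446
grasp_force: 40.0
```

```bash
python3 -c "
from h import *
a=np.radians(-.84);u=np.array([-np.sin(a),np.cos(a)]);f=np.array([.6045,-.1194])
go([*(f+u*.048),.051],89.16)
"
```

```text
shift mm [-0.3 -0.4  5. ] rot [-0.     -0.0006 -0.0004] t 7.15 pos [ 0.6056 -0.0711  0.056 ] [-1.800e+02 -3.000e-02  8.914e+01] F [-0.03 -0.33 -1.4 ] q [-18.  23.  27. 101. -12.  59.  13.]
```

Lower slowly, watching the force.

Emit:
drive_tool --moves '[{"x": 0,"y": 0,"z": 2,"rx": 0,"ry": 0,"rz": 0,"fingers": 1},{"x": 0,"y": 0,"z": 3.5,"rx": 0,"ry": 0,"rz": 0,"fingers": 1},{"x": 0,"y": 0,"z": 4.5,"rx": 0,"ry": 0,"rz": 0,"fingers": 1},{"x": 0,"y": 0,"z": 5,"rx": 0,"ry": 0,"rz": 0,"fingers": 1},{"x": 0,"y": 0,"z": 5.5,"rx": 0,"ry": 0,"rz": 0,"fingers": 1},{"x": 0,"y": 0,"z": 5.5,"rx": 0,"ry": 0,"rz": 0,"fingers": 1},{"x": 0,"y": 0,"z": 5.5,"rx": 0,"ry": 0,"rz": 0,"fingers": 1}]'

```text
time_s: 8.02
tool_pos: [0.6058, -0.0712, 0.0537]
tool_rot: [180.0, -0.1, 89.1]
force: [-8.3, 0.9, 19.1]
grip_width: 0.0449
grasp_force: 40.0
```

Emit:
drive_tool --moves '[{"x": 0,"y": 0,"z": -1.5,"rx": 0,"ry": 0,"rz": 0,"fingers": 1},{"x": 0,"y": 0,"z": -2,"rx": 0,"ry": 0,"rz": 0,"fingers": 1},{"x": 0,"y": 0,"z": -2,"rx": 0,"ry": 0,"rz": 0,"fingers": 1}]'

```text
time_s: 8.4
tool_pos: [0.6058, -0.0712, 0.0538]
tool_rot: [180.0, -0.1, 89.1]
force: [-2.3, 1.8, 6.8]
grip_width: 0.0446
grasp_force: 40.0
```

```bash
python3 -c "
from h import *
print({k:v for k,v in sensors.get_obs().items() if k in('tool_pos','tool_rot','force','wrist_torque')})
T=vision.read_camera('top');S=vision.read_camera('side')
cv2.imwrite('pics/low.png',np.hstack([crop(T,250,145,330,225,5),crop(S,240,160,320,240,5)]))
"
```

```text
{'tool_pos': array([ 0.60579709, -0.0712266 ,  0.05377278]), 'tool_rot': array([ 1.79976202e+02, -6.39809908e-02,  8.91213877e+01]), 'force': array([-2.28806785,  1.80787921,  6.80607958]), 'wrist_torque': array([ 0.07579647,  0.70996605, -0.05550946])}
```

View pics/low.png

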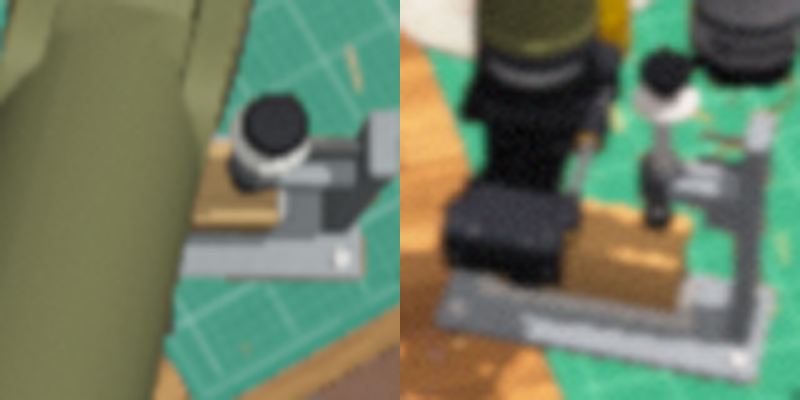

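Emit:
drive_tool --moves '[{"x": 0,"y": 0,"z": -0.5,"rx": 0,"ry": 0,"rz": 0,"fingers": 1},{"x": 0,"y": 0,"z": -0.5,"rx": 0,"ry": 0,"rz": 0,"fingers": 0.5},{"x": 0,"y": 0,"z": -0.5,"rx": 0,"ry": 0,"rz": 0,"fingers": -1},{"x": 0,"y": 0,"z": -0.5,"rx": 0,"ry": 0,"rz": 0,"fingers": -1},{"x": 0,"y": 0,"z": -0.5,"rx": 0,"ry": 0,"rz": 0,"fingers": -1},{"x": 0,"y": 0,"z": -0.5,"rx": 0,"ry": 0,"rz": 0,"fingers": -1},{"x": 0,"y": 0,"z": -0.5,"rx": 0,"ry": 0,"rz": 0,"fingers": -1}]'

```text
time_s: 9.38
tool_pos: [0.6055, -0.0721, 0.053]
tool_rot: [180.0, 0.0, 89.1]
force: [-0.2, 0.1, 0.7]
grip_width: 0.0841
grasp_force: 0.0
```

Emit:
drive_tool --moves '[{"x": 10,"y": 0,"z": -1,"rx": 0,"ry": 0,"rz": 0,"fingers": -1},{"x": 30,"y": 0,"z": -1,"rx": 0,"ry": 0,"rz": 0,"fingers": -1},{"x": 60,"y": 0,"z": -1,"rx": 0,"ry": 0,"rz": 0,"fingers": -1},{"x": 90,"y": 0,"z": -10,"rx": 0,"ry": 0,"rz": 0,"fingers": -1},{"x": 110,"y": 0,"z": -40,"rx": 0,"ry": 0,"rz": 0,"fingers": -1},{"x": 120,"y": 0,"z": -80,"rx": 0,"ry": 0,"rz": 0,"fingers": -1},{"x": 120,"y": 0,"z": -120,"rx": 0,"ry": 0,"rz": 0,"fingers": 1},{"x": 120,"y": 0,"z": -160,"rx": 0,"ry": 0,"rz": 0,"fingers": 1},{"x": 120,"y": 0,"z": -200,"rx": 0,"ry": 0,"rz": 0,"fingers": 1},{"x": 120,"y": 0,"z": -225,"rx": 0,"ry": 0,"rz": 0,"fingers": 1},{"x": 120,"y": 0,"z": -230,"rx": 0,"ry": 0,"rz": 0,"fingers": 1},{"x": 120,"y": 0,"z": -230,"rx": 0,"ry": 0,"rz": 0,"fingers": 1}]'

```text
time_s: 10.88
tool_pos: [0.607, 0.049, 0.2823]
tool_rot: [-180.0, -0.0, 89.2]
force: [0.9, 0.8, -0.4]
grip_width: 0.035
grasp_force: 0.0
```

```bash
python3 -c "
from h import *
go([.604,-.1514,.265],89.16)
T=vision.read_camera('top');S=vision.read_camera('side')
cv2.imwrite('pics/placed.png',np.hstack([crop(T,250,145,330,225,5),crop(S,240,160,320,240,5)]))
f=np.array([.6045,-.1194,0]);a=np.radians(-.84);M=np.array([[np.cos(a),np.sin(a),0],[-np.sin(a),np.cos(a),0],[0,0,1]])
for h in (80,83):
  X=np.array([[22.5,-50,h],[-22.5,-50,h],[-22.5,70,h],[22.5,70,h],[0,-32,233],[0,-32,236]])/1e3@M+f
  print(((proj(T,X)-[250,145]+.5)*5-.5).round(0).tolist());print(((proj(S,X)-[240,160]+.5)*5-.5+[400,0]).round(0).tolist())
"
```

```text
shift mm [-2.004e+02 -1.000e-01  1.730e+01] rot [-0.0008 -0.0002 -0.0002] t 10.875 pos [0.607  0.049  0.2823] [-1.7995e+02 -1.0000e-02  8.9150e+01] F [ 0.89  0.82 -0.43] q [-30.  13.  27.  86.  -6.  83.  -3.]
[[279.0, 144.0], [279.0, 224.0], [62.0, 221.0], [62.0, 141.0], [278.0, 123.0], [279.0, 121.0]]
[[689.0, 224.0], [675.0, 274.0], [492.0, 241.0], [509.0, 193.0], [663.0, 67.0], [664.0, 64.0]]
[[279.0, 143.0], [280.0, 223.0], [62.0, 220.0], [62.0, 140.0], [278.0, 123.0], [279.0, 121.0]]
[[689.0, 221.0], [675.0, 270.0], [492.0, 238.0], [509.0, 190.0], [663.0, 67.0], [664.0, 64.0]]
```

View pics/placed.png

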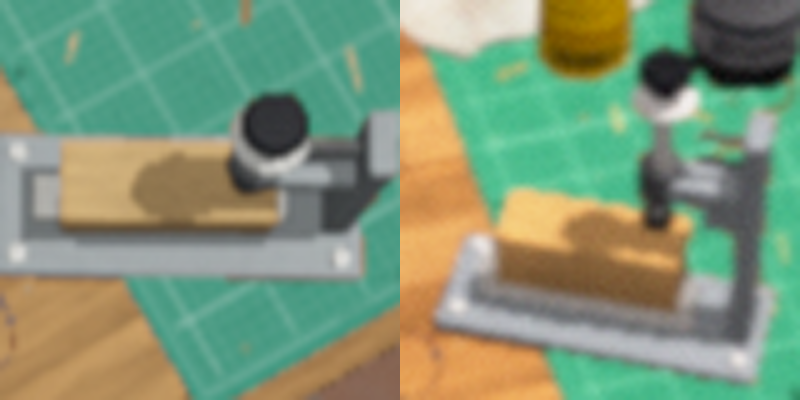

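Emit:
drive_tool --moves '[{"x": -20,"y": 0,"z": 0,"rx": 0,"ry": 0,"rz": 0,"fingers": 1},{"x": -55,"y": 0,"z": 0,"rx": 0,"ry": 0,"rz": 0,"fingers": 1},{"x": -95,"y": 0,"z": 0,"rx": 0,"ry": 0,"rz": 0,"fingers": 1},{"x": -135,"y": 0,"z": 5,"rx": 0,"ry": 0,"rz": 0,"fingers": 1},{"x": -170,"y": 0,"z": 10,"rx": 0,"ry": 0,"rz": 0,"fingers": 1},{"x": -192,"y": 0,"z": 15,"rx": 0,"ry": 0,"rz": 0,"fingers": 1},{"x": -200,"y": 0,"z": 17,"rx": 0,"ry": 0,"rz": 0,"fingers": 1},{"x": -200,"y": 0,"z": 17,"rx": 0,"ry": 0,"rz": 0,"fingers": 1},{"x": -200,"y": 0,"z": 17,"rx": 0,"ry": 0,"rz": 0,"fingers": 1},{"x": -200,"y": 0,"z": 17,"rx": 0,"ry": 0,"rz": 0,"fingers": 1}]'

```text
time_s: 12.22
tool_pos: [0.6046, -0.1507, 0.2662]
tool_rot: [180.0, -0.0, 89.2]
force: [-0.5, -0.6, -0.7]
grip_width: 0.0002
grasp_force: 0.0
```

```bash
python3 -c "
from h import *
go([.604,-.151,.246],89.16)"
```

```text
shift mm [-0.3 -0.6 20.2] rot [ 0.0003 -0.0005  0.0007] t 12.225 pos [ 0.6046 -0.1507  0.2662] [ 1.7998e+02 -3.0000e-02  8.9200e+01] F [-0.55 -0.64 -0.69] q [-16.  16.  34.  85.  -9.  82.  18.]
```

Emit:
drive_tool --moves '[{"x": 0,"y": 0,"z": 10,"rx": 0,"ry": 0,"rz": 0,"fingers": 1},{"x": 0,"y": 0,"z": 17,"rx": 0,"ry": 0,"rz": 0,"fingers": 1},{"x": 0,"y": 0,"z": 20,"rx": 0,"ry": 0,"rz": 0,"fingers": 1},{"x": 0,"y": 0,"z": 20,"rx": 0,"ry": 0,"rz": 0,"fingers": 1},{"x": 0,"y": 0,"z": 20,"rx": 0,"ry": 0,"rz": 0,"fingers": 1}]'

```text
time_s: 12.85
tool_pos: [0.6044, -0.1521, 0.2463]
tool_rot: [180.0, 0.0, 89.1]
force: [-0.5, 0.7, 0.5]
grip_width: 0.0003
grasp_force: 0.0
```

Emit:
drive_tool --moves '[{"x": 0,"y": 0,"z": 1,"rx": 0,"ry": 0,"rz": 0,"fingers": 1},{"x": 0,"y": 0,"z": 2,"rx": 0,"ry": 0,"rz": 0,"fingers": 1},{"x": 0,"y": 0,"z": 2,"rx": 0,"ry": 0,"rz": 0,"fingers": 1},{"x": 0,"y": 0,"z": 2,"rx": 0,"ry": 0,"rz": 0,"fingers": 1}]'

```text
time_s: 13.35
tool_pos: [0.6044, -0.1521, 0.2445]
tool_rot: [180.0, -0.0, 89.1]
force: [-0.0, -0.6, 2.8]
grip_width: 0.0006
grasp_force: 1.2
```

Emit:
drive_tool --moves '[{"x": 0,"y": 0,"z": 1,"rx": 0,"ry": 0,"rz": 0,"fingers": 1},{"x": 0,"y": 0,"z": 2,"rx": 0,"ry": 0,"rz": 0,"fingers": 1},{"x": 0,"y": 0,"z": 2,"rx": 0,"ry": 0,"rz": 0,"fingers": 1},{"x": 0,"y": 0,"z": 2,"rx": 0,"ry": 0,"rz": 0,"fingers": 1}]'

```text
time_s: 13.85
tool_pos: [0.6044, -0.1521, 0.2421]
tool_rot: [180.0, 0.0, 89.1]
force: [0.3, -1.2, 3.1]
grip_width: 0.0003
grasp_force: 1.4
```

Emit:
drive_tool --moves '[{"x": 0,"y": 0,"z": 1,"rx": 0,"ry": 0,"rz": 0,"fingers": 1},{"x": 0,"y": 0,"z": 2,"rx": 0,"ry": 0,"rz": 0,"fingers": 1},{"x": 0,"y": 0,"z": 2,"rx": 0,"ry": 0,"rz": 0,"fingers": 1},{"x": 0,"y": 0,"z": 2,"rx": 0,"ry": 0,"rz": 0,"fingers": 1}]'

```text
time_s: 14.35
tool_pos: [0.6044, -0.1521, 0.2401]
tool_rot: [180.0, 0.0, 89.1]
force: [0.8, 0.1, 2.8]
grip_width: 0.0007
grasp_force: 1.5
```

Emit:
drive_tool --moves '[{"x": 0,"y": 0,"z": 2,"rx": 0,"ry": 0,"rz": 0,"fingers": 1},{"x": 0,"y": 0,"z": 4,"rx": 0,"ry": 0,"rz": 0,"fingers": 1},{"x": 0,"y": 0,"z": 6,"rx": 0,"ry": 0,"rz": 0,"fingers": 1},{"x": 0,"y": 0,"z": 8,"rx": 0,"ry": 0,"rz": 0,"fingers": 1},{"x": 0,"y": 0,"z": 10,"rx": 0,"ry": 0,"rz": 0,"fingers": 1},{"x": 0,"y": 0,"z": 10,"rx": 0,"ry": 0,"rz": 0,"fingers": 1},{"x": 0,"y": 0,"z": 10,"rx": 0,"ry": 0,"rz": 0,"fingers": 1}]'

```text
time_s: 15.22
tool_pos: [0.6044, -0.1521, 0.2302]
tool_rot: [180.0, 0.0, 89.1]
force: [0.8, -1.2, 4.1]
grip_width: 0.0004
grasp_force: 2.1
```

Emit:
drive_tool --moves '[{"x": 0,"y": 0,"z": 2,"rx": 0,"ry": 0,"rz": 0,"fingers": 1},{"x": 0,"y": 0,"z": 4,"rx": 0,"ry": 0,"rz": 0,"fingers": 1},{"x": 0,"y": 0,"z": 6,"rx": 0,"ry": 0,"rz": 0,"fingers": 1},{"x": 0,"y": 0,"z": 8,"rx": 0,"ry": 0,"rz": 0,"fingers": 1},{"x": 0,"y": 0,"z": 10,"rx": 0,"ry": 0,"rz": 0,"fingers": 1},{"x": 0,"y": 0,"z": 10,"rx": 0,"ry": 0,"rz": 0,"fingers": 1},{"x": 0,"y": 0,"z": 10,"rx": 0,"ry": 0,"rz": 0,"fingers": 1}]'

```text
time_s: 16.1
tool_pos: [0.6044, -0.1521, 0.2213]
tool_rot: [179.9, -0.0, 89.1]
force: [-1.3, 0.7, 9.3]
grip_width: 0.0002
grasp_force: 4.9
```

Emit:
drive_tool --moves '[{"x": 0,"y": 0,"z": 2,"rx": 0,"ry": 0,"rz": 0,"fingers": 1},{"x": 0,"y": 0,"z": 4,"rx": 0,"ry": 0,"rz": 0,"fingers": 1},{"x": 0,"y": 0,"z": 6,"rx": 0,"ry": 0,"rz": 0,"fingers": 1},{"x": 0,"y": 0,"z": 8,"rx": 0,"ry": 0,"rz": 0,"fingers": 1},{"x": 0,"y": 0,"z": 9,"rx": 0,"ry": 0,"rz": 0,"fingers": 1},{"x": 0,"y": 0,"z": 9,"rx": 0,"ry": 0,"rz": 0,"fingers": 1},{"x": 0,"y": 0,"z": 9,"rx": 0,"ry": 0,"rz": 0,"fingers": 1}]'

```text
time_s: 16.98
tool_pos: [0.6044, -0.1521, 0.2132]
tool_rot: [179.9, -0.0, 89.1]
force: [-2.7, 0.6, 13.7]
grip_width: 0.0003
grasp_force: 6.8
```

Emit:
drive_tool --moves '[{"x": 0,"y": 0,"z": 2,"rx": 0,"ry": 0,"rz": 0,"fingers": 1},{"x": 0,"y": 0,"z": 4,"rx": 0,"ry": 0,"rz": 0,"fingers": 1},{"x": 0,"y": 0,"z": 4,"rx": 0,"ry": 0,"rz": 0,"fingers": 1},{"x": 0,"y": 0,"z": 4,"rx": 0,"ry": 0,"rz": 0,"fingers": 1},{"x": 0,"y": 0,"z": 4,"rx": 0,"ry": 0,"rz": 0,"fingers": 1}]'

```text
time_s: 17.6
tool_pos: [0.6044, -0.1521, 0.2096]
tool_rot: [179.9, -0.0, 89.1]
force: [-3.2, 1.2, 16.1]
grip_width: 0.0004
grasp_force: 7.7
```

```bash
python3 -c "
from h import *
S=vision.read_camera('side');a=crop(S,240,160,320,240,5);b=cv2.imread('pics/placed.png')[:,400:]
f=np.array([.6045,-.1194,0.003]);A=np.radians(-.84);M=np.array([[np.cos(A),np.sin(A),0],[-np.sin(A),np.cos(A),0],[0,0,1]])
for z in (203,168,158,178): print(z,(proj(S,np.array([[0,-32,z]])/1e3@M+f)-[240,160]+.5)*5-.5)
for im in (b,a):
  h=cv2.cvtColor(im,cv2.COLOR_BGR2HSV)[60:170,215:320]; m=((h[...,1]<45)&(h[...,2]>150)).astype(np.uint8)
  n,l,s,c=cv2.connectedComponentsWithStats(m)
  print([(s[i].tolist(),c[i].round(1).tolist()) for i in range(1,n) if s[i,4]>60],'origin 215,60')
F=[]
for i in range(6): F.append(vision.read_camera('side') and sensors.get_obs())
print(np.mean([o['force'] for o in F],0),np.mean([o['tool_pos'] for o in F],0),F[-1]['time_s'],F[-1]['joint_velocities'].round(2))
"
```

```text
203 [[261.69724211 100.52791254]]
168 [[259.54777133 142.09779738]]
158 [[258.94844154 153.71111043]]
178 [[260.15358815 130.36878739]]
[([19, 26, 65, 42, 1493], [53.3, 47.4]), ([67, 100, 36, 10, 196], [82.3, 105.7])] origin 215,60
[([19, 67, 84, 43, 1469], [57.8, 90.1])] origin 215,60
[-3.46782522  0.61779792 15.46039457] [ 0.60442021 -0.15209493  0.20959588] 17.95 [ 0.   -0.04  0.08 -0.    0.02 -0.08  0.12]
```

```bash
python3 -c "
from cell import workorder
print(workorder.sign_off())"
```

```text
the job is handed in; nothing more can be done
None
```

The block is released on the middle of the rail, and the handle is held about 35 mm down at about 15.5 N. The last image measurement puts the disc within about 1 mm of midway between the pins. The job was handed in at about 18 s.

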